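Load the orbital shaker and start it under its guard

ROBOT

A 6-joint arm with a two-finger parallel gripper is mounted at the origin on the work surface. World frame = base frame: x ahead of the robot, y to its left, z up, the work surface at z = 0. Lengths are in m, angles in rad, forces in N, time in s.
With the tool pointing down it reaches from about 0.4 to 0.825 m from the base axis. Payload 7 kg.
Tool frame: the origin (TCP) lies at the very end of the fingers, on their centre line; the grasp point (between the pads) lies 19 mm behind it; z points along the fingers, y is the direction in which the jaws open and shut (so a half turn about z gives the same grasp; the last joint's range is limited). The gripper opens to 88 mm and grips with 3 to 60 N. Pads are 19 mm wide; open, the fingers measure 130 mm over their backs; the gripper's body (78 mm by 193 mm) begins 47 mm behind the grasp point.
Start: joints at [-0.921, 0.359, 0.012, 0, -1.224, -0.288], TCP at [0.239, -0.631, 0.227] pointing down, gripper open.
Joint ranges: [-3.07, 3.07], [-1.43, 2.12], [-1.02, 1.25], [-3.03, 1.67], [-3.05, -0], [-3.03, 3.03]. Speed limits (rad/s): [2.39, 2.39, 3.01, 3.14, 3.14, 3.14].

INTERFACE

Orientations are given as a unit quaternion [w, x, y, z].
In Python, from plant import sensors, imaging, job gives the robot as it stands.
- The arm moves only by the shell command python3 -m inch 'ROWS' [FORCE]. ROWS is JSON, a list of rows, each a list of 5 numbers: the opening, from 0 (shut) to 1 (fully open), then the shift along the tool's x, y, z in mm, then the turn about the tool's z in rad. In form: [[claw, tx, ty, tz, twist], ...]. A call has 1 to 5 rows; each row is the pose to reach, as a shift and turn from the pose measured when the call began, along the tool's axes at that moment; what a row does not reach only later rows make up. A row lasts 1/10 s, in which the tool goes at most 50 mm and 8.59 degrees, less where a joint would pass 70% of its speed; a pose out of reach is approached as far as the arm can. A call with a gripper value outside its range is refused whole. The fingers move at their own pace and stop on an object; FORCE is the grip in N (left out, the last holds). Time passes only in rows, so rows that repeat a pose let the fingers close. It gives the time, the measured TCP pose, the force and the opening at its end, in the units of the state.
- sensors.observe(): the state, without advancing time (a new reading comes with each control period).
- imaging.read_camera(name): name is "scene" or "side" or "wrist"; returns the picture (384x512x3 uint8, red, green, blue); there is no depth.
- imaging.camera_params(name): a dict with "fx", "fy", "cx", "cy" (pixels), "k1" (the pictures are not rectified: a ray, as slopes to the right and down, at radius r is drawn at 1 + k1 r^2 times it, then the intrinsics apply), "rvec" (rotation vector, rad) and "tvec" (3), from world to camera coordinates, as OpenCV has them; the wrist camera has in their place "mount" (4x4, takes a point from camera to tool coordinates, whose origin is the TCP and whose axes are the flange's). Camera axes: x right, y down, z forward; pixel columns grow to the right and rows downward; lengths in m; the calibration is good to about 2 mm. A picture is of the moment at which its call begins: read the wrist's pose just before it. camera_params takes no time and is no camera call.
- job.sign_off(): hands the job in, once; it reports no verdict.
The state is a dict: "clock": time; "joint_pos": joint angles; "joint_vel": joint speeds; "joint_efforts": joint torques, N m; "ee_pos": TCP position; "orientation": TCP orientation; "force": force on the tool from outside, world axes, zero at the start; "wrist_torque": the same for the moment, N m; "gripper_width": finger opening in m.
Only numpy, scipy, OpenCV 4.12 (cv2) and the standard library are available. Lean on these libraries where they do the work, as an engineer would, in place of code of your own. Each camera call takes 0.05 s, during which the arm holds its last target. There are 200 camera calls.

TASK

The square sample bottle with the orange cap has got wedged across a corner of the blue bin: lift it out, set it down on the white bench pad and let go to change your grip, then stand it upright on the shaker's black platform, in the gap between the two amber bottles, touching neither and never dropping it. Only when it stands there on its own, flip up the yellow guard on the shaker's control deck until it stays open by itself, and press the green start button beneath it all the way in. Leave the guard open and disturb nothing else.

Things in the scene. Friction and masses are not known exactly. Their poses are not given: they have to be found in the camera images.
- sample_mid (a point): centre of the loose sample bottle: square off-white body 50 x 50 mm, 95 mm high, round shoulder to 105 mm, orange screw cap (diameter 36 mm) from 105 to 130 mm; 0.14 to 0.28 kg. The point is on its axis 65 mm above its base; z from base to cap, x and y square to the flat sides. At the start it lies on a flat side on the bin's floor, slantwise across a corner
- bin: fixed blue open bin, 280 (x) x 230 (y) x 62 mm high, walls and floor 5 mm, rim lip 5 mm outward; origin at the centre of its underside. The sample bottle is wedged across its -x, -y corner with 1 to 6 mm of play, its ends at the two walls, a triangular pocket 60 mm deep behind it. Bin and shaker stand one on the left and one on the right of the bench
- pad: fixed white bench pad with blue border, 250 (x) x 160 (y) x 2 mm, flat on the bench between bin and shaker; origin at the centre of its underside
- shaker: fixed cream orbital shaker, 330 (x) x 330 mm (y); origin at the centre of its underside, +x to its back. The sloping control deck is its front 130 mm (-x), the platform behind. A fixed speed knob (26 mm tall) stands on the deck at y = -105 mm, a flat display at y = +105 mm
- mat_mid (a point): centre of the top of the shaker's platform, a black rubber mat 192 (x) x 305 mm (y), 103 mm above the bench, axes as the shaker's. Amber bottles stand on it 98 to 115 mm to either side (y); the gap between them is the sample bottle's place
- guard_hinge (a point): middle of the guard's hinge, at the rear edge of the guard, 10 mm above the deck. Axes turn with the guard: y along the hinge; when shut, x points back along the deck (which rises 0.20 rad to the back) and z square to it. Guard: translucent yellow hollow box open below, 56 mm long (towards -x), 46 mm wide, from 5 mm below to 26 mm above the hinge, walls 3 mm
- guard_sides (a point): point midway between the guard's side walls (46 mm apart outside), 36 mm in front of the hinge and 15 mm above it in the guard's axes: a place to pinch the sides from above; nothing stands within 50 mm beside them. The guard's thumb tab, 26 mm wide and 4 mm thick, sticks out 12 mm in front, 8 mm above the hinge
- guard (a joint): angle of the guard about its hinge: 0 = shut, 1.9 rad = open against its stop. Light (35 g), nearly free hinge: let go below about 1.3 rad it falls shut; beyond about 1.5 rad it falls back on its stop and stays
- start_top (a point): centre of the top of the green start button (24 mm diameter) under the guard, 30 mm in front of the hinge line and 18 mm above the deck; z points out of the deck, 0.20 rad off vertical towards the shaker's front. The steel bezel around it (31 mm diameter) is 10 mm above the deck
- start (a joint): travel of the start button: 0 = out, 0.006 m = fully in; it springs back. About 1.5 N to start moving, 5 N fully in
- amber1: loose amber round bottle, 52 mm diameter, 128 mm high, standing on the platform at the shaker's -y side; origin at the centre of its underside; leave alone
- amber2: the same at the shaker's +y side; leave alone
- jar: loose glass jar with white lid, 52 mm diameter, 55 mm high, standing in the bin towards the corner away from the sample bottle; origin at the centre of its underside; leave alone
- sieves: loose stack of two steel sieves with lid and black knob, 79 mm diameter, 84 mm high, at the back of the bench; origin at the centre of its underside; leave alone
- blower: loose black rubber dust blower, red nozzle up, 56 mm diameter, 140 mm high, at the back of the bench; origin at the centre of its underside; leave alone
Things that resemble listed ones, but are neither listed nor needed, are in the scene too. Of the things like the part that bears sample_mid, leave any that is pink, purple or turquoise; of the rest the larger one is meant.

How it is judged:
On the way, in this order (a step that is already met when the one before it is completed fails the run):
1. the bottle has been put down on the bench pad and let go (contact force between each of the fingers, the arm and sample below 0.1 N and linear speed of sample below 0.02 m/s and angular speed of sample below 0.2 rad/s and x of sample_mid in the frame of pad between -0.12 and 0.12 m and y of sample_mid in the frame of pad between -0.08 and 0.08 m and height (world z) of sample_mid below 0.075 m), for 0.2 s.
2. the bottle stands upright and let go on the shaker's platform, between the two amber bottles and touching neither (angle between sample_mid's own z axis and vertical below 0.1 rad and z of sample_mid in the frame of shaker between 0.16 and 0.174 m and x of sample_mid in the frame of shaker between -0.009 and 0.134 m and y of sample_mid in the frame of shaker between -0.06 and 0.06 m and contact force between each of the fingers, the arm and sample below 0.1 N and linear speed of sample below 0.02 m/s and angular speed of sample below 0.2 rad/s and contact force between sample and amber1 below 0.2 N and contact force between sample and amber2 below 0.2 N), for 0.3 s.
3. the guard stands open by itself, nothing touching it (value of joint guard above 1.6 rad and velocity of joint guard below 0.1 rad/s and contact force between each of the fingers, the arm and guard below 0.1 N), for 0.3 s.
4. the start button is pressed all the way in, with the guard open and the bottle standing in its place (value of joint start above 0.0045 m and value of joint guard above 1.6 rad and angle between sample_mid's own z axis and vertical below 0.1 rad and z of sample_mid in the frame of shaker between 0.16 and 0.174 m and x of sample_mid in the frame of shaker between -0.009 and 0.134 m and y of sample_mid in the frame of shaker between -0.06 and 0.06 m), for 0.05 s.
At the end, for the whole second after the job is handed in: the orange-capped bottle stands upright (within 6 degrees), at rest and wholly on the rubber mat, within 60 mm of the platform's middle line and touching neither amber bottle; these upright; the guard open by itself (over 1.6 rad); the button sprung back (angle between each of sample_mid, amber1, amber2's own z axis and vertical below 0.1 rad and z of sample_mid in the frame of shaker between 0.16 and 0.174 m and x of sample_mid in the frame of shaker between -0.009 and 0.134 m and y of sample_mid in the frame of shaker between -0.06 and 0.06 m and linear speed of sample below 0.02 m/s and angular speed of sample below 0.2 rad/s and contact force between sample and amber1 below 0.2 N and contact force between sample and amber2 below 0.2 N and value of joint guard above 1.6 rad and value of joint start below 0.0015 m).
It fails at once if an amber bottle on the shaker moved by more than 25 mm or tipped (distance of any of amber1, amber2 from where it was at the start of the episode above 0.025 m or angle between any of amber1, amber2's own z axis and vertical above 0.35 rad).
It fails at once if the jar in the bin moved by more than 25 mm or tipped (distance of jar from where it was at the start of the episode above 0.025 m or angle between jar's own z axis and vertical above 0.35 rad).
It fails at once if the sieves or blower moved by more than 25 mm or tipped (distance of any of sieves, blower from where it was at the start of the episode above 0.025 m or angle between any of sieves, blower's own z axis and vertical above 0.35 rad).
It fails at once if the bottle is dropped: it moves at over 0.45 m/s (a fall of 10 mm) with no finger touching it (linear speed of sample above 0.45 m/s and contact force between the fingers and sample below 0.05 N).
It also fails if it takes over 72 s, if anything falls off the work surface, if the arm or the gripper's body presses on something with over 40 N, if the wrist force passes 120 N, or if a joint passes its speed limit or range.

## Working session

There is one attempt and no reset: what is moved stays moved. The work goes in short steps, Python scripts to look and compute and a shell command to move; the robot and the scene stay as the last step left them, time stands still between calls to the robot, and variables do not carry over. Pictures are saved under pics/ and viewed, about 8 in all and at most 12, crops included, and the job is handed in when it is done.

```bash
ls; mkdir -p pics
cat > h.py <<'E'
import numpy as np, cv2
from scipy.spatial.transform import Rotation as R
from plant import sensors, imaging, job
def state():
    s=sensors.observe(); return s
def cam(name,s=None):
    p=imaging.camera_params(name)
    if name=="wrist":
        s=s or state(); T=np.eye(4); q=s["orientation"]
        T[:3,:3]=R.from_quat(q,scalar_first=True).as_matrix(); T[:3,3]=s["ee_pos"]
        M=T@np.array(p["mount"]) ; return p,M[:3,:3],M[:3,3]
    Rw=cv2.Rodrigues(np.array(p["rvec"],float))[0]; return p,Rw.T,-Rw.T@np.array(p["tvec"],float).ravel()
def ray(c,uv):
    p,Rm,o=c; d=np.array([(uv[0]-p["cx"])/p["fx"],(uv[1]-p["cy"])/p["fy"]]); x=d.copy()
    for _ in range(20): x=d/(1+p["k1"]*(x@x))
    return o,Rm@np.array([x[0],x[1],1])
def onz(c,uv,z):
    o,d=ray(c,uv); return o+d*(z-o[2])/d[2]
def proj(c,P):
    p,Rm,o=c; v=Rm.T@(np.array(P)-o); x=v[:2]/v[2]; x=x*(1+p["k1"]*(x@x)); return np.array([x[0]*p["fx"]+p["cx"],x[1]*p["fy"]+p["cy"]])
def tri(c1,u1,c2,u2):
    o1,d1=ray(c1,u1);o2,d2=ray(c2,u2)
    t=np.linalg.lstsq(np.c_[d1,-d2],o2-o1,rcond=None)[0]; a=o1+d1*t[0];b=o2+d2*t[1]; return (a+b)/2,np.linalg.norm(a-b)
def shot(name,fn=None):
    s=state(); im=imaging.read_camera(name)
    if fn: cv2.imwrite(fn,im[:,:,::-1])
    np.save("/tmp/%s.npy"%name,im); return im,cam(name,s)
def blobs(im,lo,hi,mina=40):
    h=cv2.cvtColor(im,cv2.COLOR_RGB2HSV); m=cv2.inRange(h,np.array(lo),np.array(hi))
    n,l,st,ce=cv2.connectedComponentsWithStats(m)
    return [(st[i].tolist(),ce[i].round(1).tolist()) for i in range(1,n) if st[i][4]>=mina]
def totool(P,s=None):
    s=s or state(); Rm=R.from_quat(s["orientation"],scalar_first=True).as_matrix()
    return Rm.T@(np.array(P)-s["ee_pos"])*1000
E
python3 - <<'E'
from h import *
a,_=shot("scene"); b,_=shot("side"); 
cv2.imwrite("pics/1.png",cv2.resize(a,(800,600),interpolation=cv2.INTER_CUBIC)[:,:,::-1])
cv2.imwrite("pics/2.png",cv2.resize(b,(800,600),interpolation=cv2.INTER_CUBIC)[:,:,::-1])
for n in("scene","side"):
  c=cam(n);print(n,c[2],c[1][:,2])
s=state();print(s);print(R.from_quat(s["orientation"],scalar_first=True).as_matrix().round(3)); print(imaging.camera_params("wrist"))
E
```

```text
pics
scene [ 0.94440774 -0.78258307  1.03195193] [-0.32613006  0.56692874 -0.75645951]
side [0.50886853 0.94771861 1.12860303] [ 0.04195554 -0.69930405 -0.71359202]
{'clock': 0.1, 'joint_pos': array([-9.20927446e-01,  3.59308252e-01,  1.11720940e-02, -3.22827303e-04,
       -1.22408738e+00, -2.88103907e-01]), 'joint_vel': array([ 7.45221440e-04, -2.19579207e-03,  1.25708930e-03,  2.28594528e-03,
       -5.34595749e-05,  8.08080511e-04]), 'joint_efforts': array([-1.51843884e-03, -5.84162557e+01,  2.93753690e+01,  7.01556444e+00,
        1.01882775e-02, -4.59843875e-05]), 'ee_pos': array([ 0.23873421, -0.63091709,  0.22572774]), 'orientation': array([-1.87153758e-04, -1.79843624e-01,  9.83694942e-01,  7.05151237e-04]), 'force': array([ 0.47698364, -0.4024055 , -0.29293259]), 'wrist_torque': array([-0.01091135,  0.02244717,  0.07101746]), 'gripper_width': 0.08752070179522503}
[[-0.935 -0.354 -0.001]
 [-0.354  0.935  0.001]
 [ 0.     0.001 -1.   ]]
{'fx': 317.8762129068007, 'fy': 317.8762129068007, 'cx': 257.41612897879423, 'cy': 189.55906406689468, 'k1': -0.08890026386027912, 'mount': array([[ 1.36807849e-03, -9.69703627e-01, -2.44280586e-01,
         6.51522618e-02],
       [ 9.99998918e-01,  1.19455741e-03,  8.58481465e-04,
        -4.33036093e-04],
       [-5.40665406e-04, -2.44281496e-01,  9.69704212e-01,
        -1.57525226e-01],
       [ 0.00000000e+00,  0.00000000e+00,  0.00000000e+00,
         1.00000000e+00]])}
```

View pics/1.png

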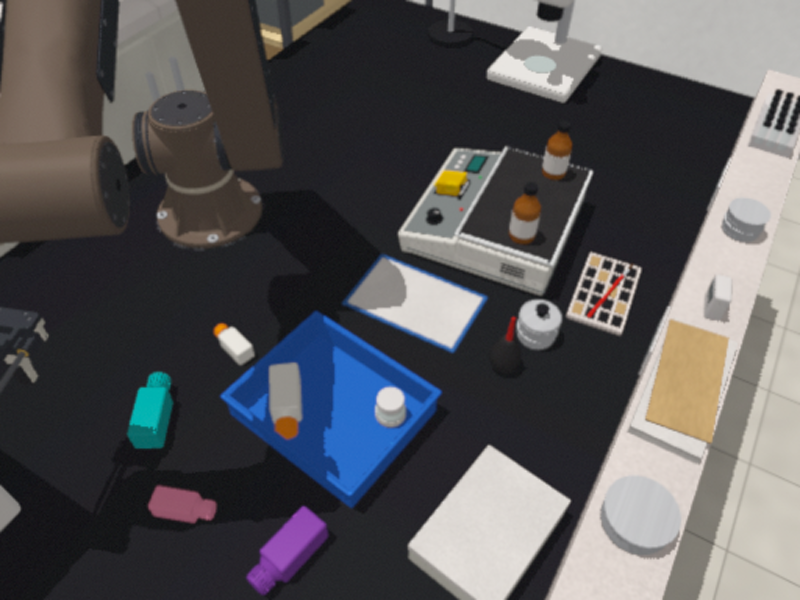

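View pics/2.png

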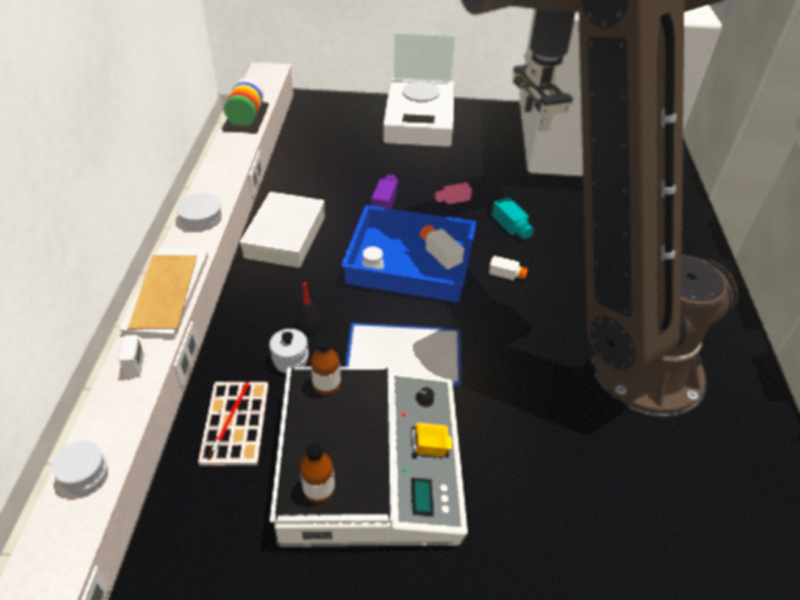

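Scene picture: bottle in the bin about (284,365) to cap (287,428), bin corners (318,316), (222,397), (350,500), (440,393), pad centre (417,302), guard (451,183), ambers (525,215) and (558,155). The side picture agrees: guard (433,440), bottle (443,245). Next I turn these into positions.

Run:
```python
from h import *
a=np.load("/tmp/scene.npy"); b=np.load("/tmp/side.npy"); c1=cam("scene"); c2=cam("side"); k=1.5625
f=lambda c,l,z:[onz(c,np.array(u)/k,z)[:3].round(3).tolist() for u in l]
print("bin scene",f(c1,[(318,314),(222,397),(350,503),(441,393)],.062))
print("bin side",f(c2,[(364,207),(477,220),(463,299),(344,283)],.062))
print("pad scene",f(c1,[(383,255),(345,301),(454,349),(488,297)],.002))
print("pad side",f(c2,[(348,325),(461,327)],.002))
print("mat side",f(c2,[(289,368),(388,371),(390,522),(275,517)],.103))
print("mat scene",f(c1,[(508,150),(592,170),(548,288),(457,245)],.10))
for n,im,c in(("scene",a,c1),("side",b,c2)):
  print(n,"orange",[(x,onz(c,x[1],.03).round(3)) for x in blobs(im,(3,200,120),(15,255,255),15)])
  print(n,"yellow",[(x,onz(c,x[1],.10).round(3)) for x in blobs(im,(22,150,120),(32,255,255),15)])
print("amber", tri(c1,np.array((525,215))/k,c2,np.array((326,378))/k), tri(c1,np.array((558,155))/k,c2,np.array((317,478))/k))
print("bottle base scene top edge",f(c1,[(270,366),(297,364),(273,418),(300,418)],.055),"side",f(c2,[(424,236),(445,228),(463,246),(440,266)],.055))
```

```text
bin scene [[0.419, -0.165, 0.062], [0.384, -0.398, 0.062], [0.673, -0.446, 0.062], [0.699, -0.201, 0.062]]
bin side [[0.669, -0.427, 0.062], [0.375, -0.402, 0.062], [0.41, -0.114, 0.062], [0.684, -0.139, 0.062]]
pad scene [[0.413, 0.08, 0.002], [0.414, -0.071, 0.002], [0.659, -0.065, 0.002], [0.659, 0.087, 0.002]]
pad side [[0.667, -0.064, 0.002], [0.409, -0.083, 0.002]]
mat side [[0.754, 0.15, 0.103], [0.56, 0.14, 0.103], [0.531, 0.451, 0.103], [0.719, 0.459, 0.103]]
mat scene [[0.535, 0.432, 0.1], [0.725, 0.462, 0.1], [0.773, 0.082, 0.1], [0.575, 0.097, 0.1]]
scene orange [(([351, 86, 12, 10, 62], [356.3, 90.5]), array([0.594, 0.618, 0.03 ])), (([330, 126, 13, 11, 83], [335.2, 131.4]), array([0.618, 0.354, 0.03 ])), (([177, 268, 13, 12, 113], [183.3, 273.1]), array([ 0.498, -0.376,  0.03 ]))]
scene yellow [(([279, 109, 20, 16, 237], [288.1, 116.3]), array([0.473, 0.263, 0.1  ]))]
side orange [(([149, 58, 17, 10, 40], [158.2, 60.9]), array([ 1.123, -1.026,  0.03 ])), (([270, 145, 6, 6, 18], [272.1, 147.6]), array([ 0.506, -0.385,  0.03 ])), (([333, 171, 5, 7, 28], [334.8, 174.0]), array([ 0.261, -0.253,  0.03 ])), (([203, 224, 14, 12, 106], [209.6, 230.4]), array([0.694, 0.065, 0.03 ])), (([143, 265, 6, 9, 17], [145.7, 268.5]), array([0.867, 0.232, 0.03 ])), (([197, 291, 15, 15, 138], [205.0, 299.4]), array([0.67 , 0.321, 0.03 ]))]
side yellow [(([152, 55, 14, 8, 31], [158.7, 57.1]), array([ 1.09 , -0.938,  0.1  ])), (([267, 271, 22, 17, 306], [277.2, 279.0]), array([0.467, 0.278, 0.1  ]))]
amber (array([0.67031935, 0.19908902, 0.14412944]), np.float64(0.0024462083858447655)) (array([0.65546134, 0.40774235, 0.14871677]), np.float64(0.00037651432342533956))
bottle base scene top edge [[0.411, -0.302, 0.055], [0.449, -0.274, 0.055], [0.48, -0.384, 0.055], [0.518, -0.361, 0.055]] side [[0.508, -0.334, 0.055], [0.456, -0.37, 0.055], [0.41, -0.305, 0.055], [0.465, -0.227, 0.055]]
```

```bash
python3 -m inch '[[1,-155,102,0,0.6],[1,-155,102,0,0.6],[1,-155,102,0,0.6],[1,-155,102,0,0.6],[1,-155,102,0,0.6]]' 20
python3 - <<'E'
from h import *
s=state();print(s["ee_pos"],totool([.455,-.33,.226]),R.from_quat(s["orientation"],scalar_first=True).as_matrix().round(3))
E
```

```text
clock: 0.6
ee_pos: [0.3499, -0.4773, 0.2259]
orientation: [-0.0, 0.12, 0.993, 0.001]
force: [-0.0, 0.5, -0.0]
gripper_width: 0.0877
[ 0.34986936 -0.47729629  0.22593318] [-66.93850667 168.13042746   0.21876851] [[-0.971  0.239 -0.   ]
 [ 0.239  0.971  0.002]
 [ 0.     0.002 -1.   ]]
```

```bash
python3 -m inch '[[1,-67,168,0,0.62],[1,-67,168,0,0.62],[1,-67,168,0,0.62],[1,-67,168,0,0.62],[1,-67,168,0,0.62]]'; python3 -m inch '[[1,0,0,0,0],[1,0,0,0,0]]'
python3 - <<'E'
from h import *
im,c=shot("wrist"); cv2.imwrite("pics/3.png",cv2.resize(im,(800,600),interpolation=cv2.INTER_CUBIC)[:,:,::-1])
s=state();print(s["ee_pos"],R.from_quat(s["orientation"],scalar_first=True).as_matrix().round(3))
print(blobs(im,(3,180,100),(16,255,255),30))
E
```

```text
clock: 1.1
ee_pos: [0.4572, -0.3271, 0.2261]
orientation: [-0.0, 0.418, 0.908, 0.001]
force: [-0.6, -0.7, 0.0]
gripper_width: 0.0876
clock: 1.3
ee_pos: [0.4571, -0.3271, 0.2258]
orientation: [-0.001, 0.417, 0.909, 0.001]
force: [0.3, -0.0, -0.4]
gripper_width: 0.0873
[ 0.45679858 -0.3275153   0.22585017] [[-0.652  0.758 -0.   ]
 [ 0.758  0.652  0.003]
 [ 0.002  0.002 -1.   ]]
[([242, 213, 32, 21, 428], [257.4, 223.3])]
```

View pics/3.png

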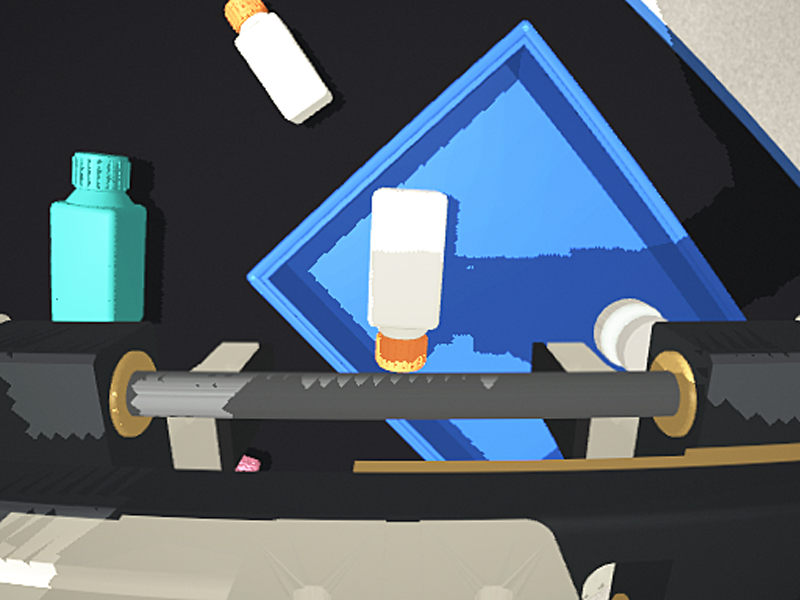

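Wrist picture: bottle top face is about x 370–446, y 190–328, cap (402,352), its axis nearly along the tool's x; the -x,-y bin corner is at (250,277).

Run:
```python
from h import *
c=cam("wrist");k=1.5625
q=lambda u,z:onz(c,np.array(u)/k,z)
A=q((371,190),.055);B=q((446,193),.055);C=q((438,332),.055);D=q((368,328),.055)
print(A,B,C,D,[np.linalg.norm(x) for x in(A-B,B-C,C-D,D-A)])
base=(A+B)/2;sh=(C+D)/2; ax=sh-base;ax/=np.linalg.norm(ax); capc=q((402,350),.030)
ax2=capc-base; ax2[2]=0;ax2/=np.linalg.norm(ax2)
print("ax",ax,ax2,"base",base,"cap",capc, np.linalg.norm((capc-base)[:2]))
m=base+ax*.065; print("mid",m,totool([m[0],m[1],.015]),"axis tool",totool(m+ax)-totool(m), totool(m+ax2)-totool(m))
cor=[q(u,.062) for u in((250,277),(526,22))];print("bin corners",cor); rimc=totool(cor[0])-totool(m);print("corner rel mid in tool",rimc)
```

```text
[ 0.40662313 -0.2997652   0.055     ] [ 0.44481223 -0.26934206  0.055     ] [ 0.50402664 -0.34356409  0.055     ] [ 0.46531823 -0.37307292  0.055     ] [np.float64(0.048825967930257425), np.float64(0.09494870717268034), np.float64(0.04867352225024913), np.float64(0.09391026023863489)]
ax [ 0.62432599 -0.78116391  0.        ] [ 0.62561226 -0.78013416  0.        ] base [ 0.42571768 -0.28455363  0.055     ] cap [ 0.49975542 -0.37687818  0.03      ] 0.1183444467544504
mid [ 0.46629887 -0.33532928  0.055     ] [-12.54603294   1.78843811 210.82814866] axis tool [-999.347033    -36.07201852   -2.07776464] [-999.40511702  -34.42535143   -2.07539424]
bin corners [array([ 0.38187813, -0.39528707,  0.062     ]), array([ 0.41233458, -0.16063913,  0.062     ])]
corner rel mid in tool [   9.60896582 -103.08995063   -7.13632992]
```

```bash
python3 -m inch '[[0.73,-8,2,0,0.036],[0.73,-8,2,40,0.036],[0.73,-8,2,80,0.036],[0.73,-8,2,120,0.036],[0.73,-8,2,140,0.036]]' 25;  python3 - <<'E'
from h import *
s=state();print(s["gripper_width"],totool([.4663,-.3353,.015]))
E
```

```text
clock: 1.85
ee_pos: [0.4614, -0.3324, 0.0822]
orientation: [-0.003, 0.435, 0.901, 0.001]
force: [0.6, -0.5, 0.8]
gripper_width: 0.0645
0.06447384759803558 [-5.73583654  2.02473329 67.21276116]
```

```bash
python3 -m inch '[[0.73,0,1.5,25,0],[0.73,0,1.5,45,0],[0.73,0,1.5,60,0],[0.73,0,1.5,67,0],[0.73,0,1.5,67,0]]'; python3 -m inch '[[0.3,0,0,0,0],[0.3,0,0,0,0],[0.3,0,0,0,0],[0.3,0,0,0,0],[0.3,0,0,0,0]]' 25;  python3 - <<'E'
from h import *
s=state();print(s["gripper_width"],totool([.4663,-.3353,.015]),s["force"])
E
```

```text
clock: 2.35
ee_pos: [0.4616, -0.3317, 0.0142]
orientation: [-0.004, 0.435, 0.9, 0.001]
force: [-0.7, -0.5, -0.2]
gripper_width: 0.064
clock: 2.85
ee_pos: [0.4622, -0.332, 0.015]
orientation: [-0.003, 0.435, 0.9, 0.001]
force: [-0.4, -0.5, 4.7]
gripper_width: 0.0499
0.049856905793034464 [-5.10379842  1.18088653 -0.01016221] [-0.38138456 -0.5279728   4.70863076]
```

```bash
python3 -m inch '[[0.3,0,0,-8,0],[0.3,0,0,-25,0],[0.3,0,0,-55,0],[0.3,0,0,-90,0],[0.3,0,0,-120,0]]'; python3 -m inch '[[0.3,0,0,-15,0],[0.3,0,0,-15,0]]';  python3 - <<'E'
from h import *
s=state();print(s["gripper_width"],s["force"],s["joint_pos"].round(2),totool([.536,.015,.15]))
im,c=shot("wrist","/tmp/w.png");print(blobs(im,(3,180,100),(16,255,255),30))
E
```

```text
clock: 3.35
ee_pos: [0.4626, -0.3323, 0.137]
orientation: [-0.003, 0.435, 0.9, 0.001]
force: [1.1, -0.5, -1.1]
gripper_width: 0.0496
clock: 3.55
ee_pos: [0.4639, -0.3328, 0.1552]
orientation: [-0.0, 0.435, 0.901, 0.001]
force: [-0.8, 0.0, -1.1]
gripper_width: 0.0502
0.050181135341231906 [-0.82167052  0.00721595 -1.13543717] [-0.28  0.25 -0.32 -0.   -1.01 -2.19] [227.50329618 272.73933577   6.04257262]
[]
```

```bash
python3 -m inch '[[0.3,40,50,0,-0.14],[0.3,80,95,0,-0.28],[0.3,110,135,0,-0.42],[0.3,140,170,0,-0.56],[0.3,160,200,0,-0.7]]'; python3 -m inch '[[0.3,0,0,0,-0.14],[0.3,0,0,0,-0.28],[0.3,0,0,0,-0.42],[0.3,0,0,0,-0.56],[0.3,0,0,0,-0.7]]';python3 -m inch '[[0.3,0,0,0,-0.14],[0.3,0,0,0,-0.28],[0.3,0,0,0,-0.42],[0.3,0,0,0,-0.56],[0.3,0,0,0,-0.7]]';  python3 - <<'E'
from h import *
s=state();Rm=R.from_quat(s["orientation"],scalar_first=True).as_matrix()
print(s["gripper_width"],s["force"],s["joint_pos"].round(2),totool([.536,.0,.015]),Rm.round(3))
x=Rm[:,0]; print("cap dir",np.degrees(np.arctan2(-x[1],-x[0])))
E
```

```text
clock: 4.1
ee_pos: [0.5172, -0.0869, 0.1527]
orientation: [-0.002, 0.097, 0.995, 0.002]
force: [0.9, -0.3, -1.2]
gripper_width: 0.0498
clock: 4.6
ee_pos: [0.5161, -0.0867, 0.1511]
orientation: [-0.003, -0.253, 0.968, 0.003]
force: [-0.3, -0.1, -1.4]
gripper_width: 0.0499
clock: 5.1
ee_pos: [0.5148, -0.0867, 0.1495]
orientation: [-0.003, -0.571, 0.821, 0.005]
force: [-0.5, 0.9, -0.9]
gripper_width: 0.0498
0.04975920433967475 [-0.46985029  0.94809471 -0.91490103] [ 0.2   0.18 -0.42 -0.01 -0.98 -0.56] [-88.70016514   8.72143274 134.59078278] [[-0.347 -0.938 -0.011]
 [-0.938  0.347  0.004]
 [ 0.     0.011 -1.   ]]
cap dir 69.70596949680137
```

```bash
python3 -m inch '[[0.3,-40,4,20,-0.14],[0.3,-85,8,50,-0.28],[0.3,-89,9,80,-0.35],[0.3,-89,9,105,-0.35],[0.3,-89,9,120,-0.35]]'; python3 -m inch '[[0.3,0,0,5,0],[0.3,0,0,8,0],[0.3,0,0,10,0],[0.3,0,0,10,0]]';  python3 - <<'E'
from h import *
s=state();Rm=R.from_quat(s["orientation"],scalar_first=True).as_matrix()
print(s["gripper_width"],s["force"],totool([.536,.0,.012]))
E
```

```text
clock: 5.6
ee_pos: [0.5334, 0.0003, 0.026]
orientation: [-0.005, -0.706, 0.708, 0.006]
force: [-0.2, -0.1, -1.4]
gripper_width: 0.0498
clock: 6.0
ee_pos: [0.5336, 0.0003, 0.0164]
orientation: [-0.005, -0.706, 0.708, 0.006]
force: [0.7, -0.4, -1.5]
gripper_width: 0.0497
0.04974550079001134 [ 0.71085949 -0.41145432 -1.50081643] [ 0.30961174 -2.4861053   4.40327763]
```

```bash
python3 -m inch '[[0.3,0,0,1.5,0],[0.3,0,0,3,0],[0.3,0,0,3,0]]'; python3 -m inch '[[0.3,0,0,1,0],[0.3,0,0,1,0]]'; python3 -m inch '[[0.3,0,0,1,0],[0.3,0,0,1,0]]'
```

```text
clock: 6.3
ee_pos: [0.5336, 0.0003, 0.0136]
orientation: [-0.004, -0.706, 0.708, 0.006]
force: [-0.3, 0.1, -2.8]
gripper_width: 0.0499
clock: 6.5
ee_pos: [0.5337, 0.0003, 0.0128]
orientation: [-0.004, -0.706, 0.708, 0.006]
force: [-0.3, 0.9, 0.2]
gripper_width: 0.0501
clock: 6.7
ee_pos: [0.5337, 0.0005, 0.0123]
orientation: [-0.004, -0.706, 0.708, 0.006]
force: [-2.4, 1.4, 5.7]
gripper_width: 0.0498
```

Contact with the pad. Release, rise, and look.

```bash
python3 -m inch '[[0.75,0,0,0,0],[0.75,0,0,0,0],[0.75,0,0,0,0],[0.75,0,0,0,0]]';python3 -m inch '[[0.75,0,0,-10,0],[0.75,0,0,-40,0],[0.75,0,0,-80,0],[0.75,0,0,-120,0],[0.75,0,0,-160,0]]'; python3 -m inch '[[0.75,40,0,0,0],[0.75,40,0,0,0],[0.75,40,0,0,0]]'
python3 - <<'E'
from h import *
im,c=shot("wrist"); cv2.imwrite("pics/4.png",cv2.resize(im,(800,600),interpolation=cv2.INTER_CUBIC)[:,:,::-1])
print(blobs(im,(3,180,100),(16,255,255),30),state()["ee_pos"])
E
```

```text
clock: 7.1
ee_pos: [0.5337, 0.0005, 0.0123]
orientation: [-0.004, -0.706, 0.708, 0.006]
force: [0.1, 0.3, -0.0]
gripper_width: 0.0652
clock: 7.6
ee_pos: [0.5358, -0.0002, 0.1747]
orientation: [-0.004, -0.706, 0.708, 0.006]
force: [1.0, 1.0, 0.2]
gripper_width: 0.0656
clock: 7.9
ee_pos: [0.5354, -0.0408, 0.1754]
orientation: [-0.003, -0.705, 0.709, 0.006]
force: [-0.2, -0.6, -0.1]
gripper_width: 0.0656
[([242, 269, 33, 18, 278], [256.5, 276.6])] [ 0.53536708 -0.04038392  0.17486008]
```

View pics/4.png

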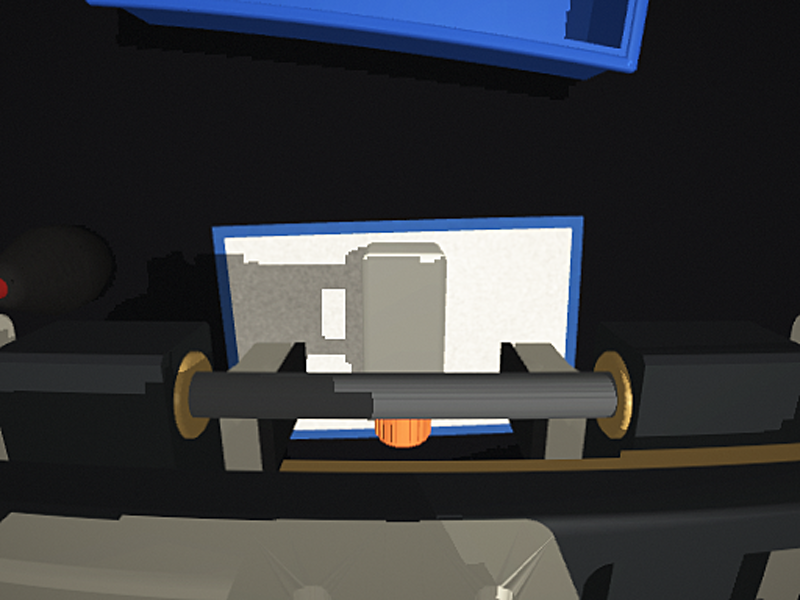

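Bottle lies free on the pad, base edge (365–445, 255), cap (403,432), axis along tool x. I'll now grip the cap and tip it up about its base edge.

Run:
```python
from h import *
c=cam("wrist");k=1.5625
print([onz(c,np.array(u)/k,z) for u,z in(((365,257),.052),((446,256),.052),((403,444),.035))])
print(totool([.535,.0625,.07]),totool([.535,.0625,.012]))
```

```text
[array([ 0.5550428 , -0.05812491,  0.052     ]), array([ 0.50875283, -0.05844192,  0.052     ]), array([0.53345721, 0.07236105, 0.035     ])]
[-102.56603625   -0.59731496  105.169974  ] [-102.39205387   -1.39627793  163.16420982]
```

```bash
python3 -m inch '[[0.75,-50,0,30,0],[0.75,-100,1,60,0],[0.75,-103,1,95,0],[0.75,-103,1,130,0],[0.75,-103,1,150,0]]'; python3 -m inch '[[0.75,0,0,8,0],[0.75,0,0,12,0],[0.75,0,0,12,0]]' 8
python3 - <<'E'
from h import *
print(totool([.533,.0635,.012]),state()["force"])
E
```

```text
clock: 8.45
ee_pos: [0.5307, 0.0639, 0.0221]
orientation: [-0.006, -0.706, 0.708, 0.007]
force: [-0.1, 0.4, 0.1]
gripper_width: 0.0661
clock: 8.75
ee_pos: [0.5307, 0.0642, 0.0101]
orientation: [-0.006, -0.706, 0.708, 0.007]
force: [-0.9, 0.7, 0.3]
gripper_width: 0.0658
[ 0.69644025 -2.2985809  -1.95064521] [-0.90039077  0.7232843   0.2668966 ]
```

```bash
python3 -m inch '[[0.5,0,-2,-2,0],[0.2,0,-2,-2,0],[0.2,0,-2,-2,0],[0.2,0,-2,-2,0],[0.2,0,-2,-2,0]]' 8; python3 -m inch '[[0.2,0,0,0,0],[0.2,0,0,0,0]]'
```

```text
clock: 9.25
ee_pos: [0.5329, 0.0642, 0.0125]
orientation: [-0.006, -0.706, 0.708, 0.007]
force: [-0.1, -0.2, 1.2]
gripper_width: 0.0356
clock: 9.45
ee_pos: [0.5329, 0.0642, 0.0125]
orientation: [-0.006, -0.706, 0.708, 0.007]
force: [-0.4, 0.1, 2.1]
gripper_width: 0.0356
```

```bash
python3 -m inch '[[0.2,1.5,0,-10,0],[0.2,5,0,-20,0],[0.2,10.6,0,-30.7,0]]'; python3 -m inch '[[0.2,0,0,0,0]]'
python3 - <<'E'
from h import *
im,c=shot("side","/tmp/s.png"); s=state(); print(s["force"],s["gripper_width"],totool([.533,.0635,.012]))
o=proj(c,[.533,0,.06]).astype(int);print(o);cv2.imwrite("pics/5.png",cv2.resize(im[o[1]-70:o[1]+70,o[0]-90:o[0]+90],None,fx=4,fy=4,interpolation=cv2.INTER_CUBIC)[:,:,::-1])
E
```

```text
clock: 9.75
ee_pos: [0.5335, 0.0534, 0.0442]
orientation: [-0.006, -0.706, 0.708, 0.007]
force: [0.2, 0.2, 0.1]
gripper_width: 0.0353
clock: 9.85
ee_pos: [0.5345, 0.0531, 0.0462]
orientation: [-0.004, -0.706, 0.708, 0.006]
force: [-0.8, -0.3, -0.6]
gripper_width: 0.0354
[ 0.51285494  0.68375789 -0.96505749] 0.03591749268008491 [-10.16660021   0.75732643  33.62108373]
[259 213]
```

View pics/5.png

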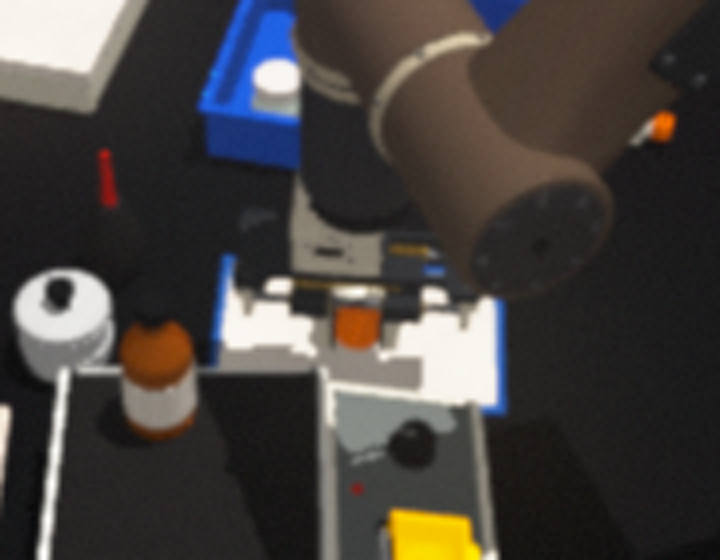

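Cap held in the jaws at crop (357,325), being lifted; half the weight on the wrist, so the base is still on the pad. Continuing the arc.

```bash
python3 -m inch '[[0.2,8,0,-12,0],[0.2,18,0,-24,0],[0.2,30,0,-35,0],[0.2,42,0,-45,0],[0.2,57,0,-53,0]]'; python3 -m inch '[[0.2,14,0,-6,0],[0.2,30,0,-10,0],[0.2,46,0,-12,0],[0.2,60,0,-12,0],[0.2,74,0,-10.5,0]]'; python3 -m inch '[[0.2,0,0,0,0],[0.2,0,0,0,0]]'
python3 - <<'E'
from h import *
s=state(); print(s["force"],s["gripper_width"],totool([.533,.0635-.147,.012+.097]))
E
```

```text
clock: 10.4
ee_pos: [0.5351, -0.005, 0.0997]
orientation: [-0.004, -0.706, 0.708, 0.006]
force: [0.8, 0.2, -2.4]
gripper_width: 0.0356
clock: 10.9
ee_pos: [0.535, -0.0804, 0.11]
orientation: [-0.004, -0.706, 0.708, 0.006]
force: [1.1, -0.3, -1.8]
gripper_width: 0.0362
clock: 11.1
ee_pos: [0.5347, -0.0811, 0.1096]
orientation: [-0.004, -0.706, 0.709, 0.006]
force: [-1.1, 0.5, -1.8]
gripper_width: 0.0359
[-1.09556064  0.51548088 -1.78654218] 0.03592272222032314 [2.42673389 1.65112121 0.65720653]
```

Run:
```python
from h import *
im,c=shot("scene")
o=proj(c,[.533,-.06,.06]).astype(int);print(o,[proj(c,[.533,-.08,z]).round() for z in(.002,.132)]);cv2.imwrite("pics/6.png",cv2.resize(im[o[1]-60:o[1]+60,o[0]-80:o[0]+80],None,fx=5,fy=5,interpolation=cv2.INTER_CUBIC)[:,:,::-1])
```

```text
[255 193] [array([252., 210.]), array([252., 181.])]
```

View pics/6.png

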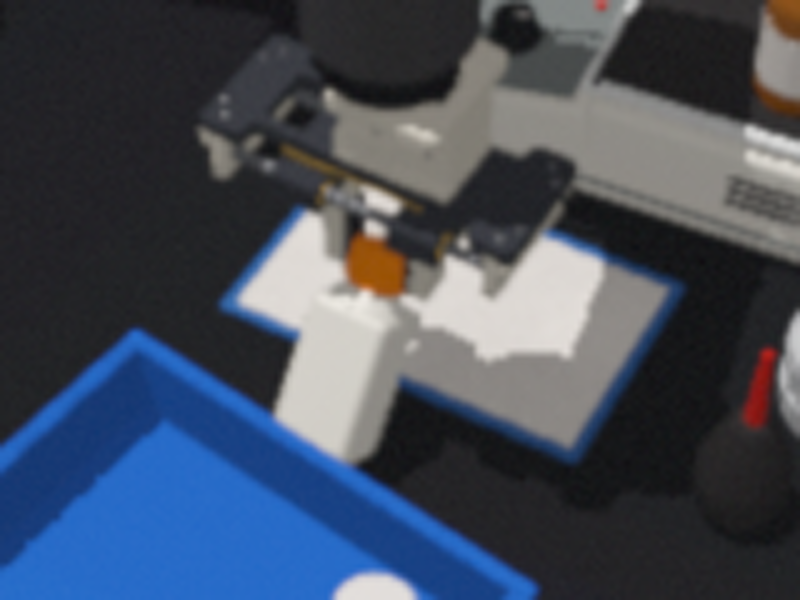

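Bottle hangs free of the bench, tilted ~20° with its base towards the bin (crop (330,430)), off the pad edge; the base did not pivot. I carry it back over the pad, touch its base edge down and drag towards -y with a light grip so it rights itself.

```bash
python3 -m inch '[[0.2,0,0,-15,0],[0.2,0,0,-30,0],[0.2,-30,0,-30,0],[0.2,-60,0,-30,0],[0.2,-100,0,-30,0]]' 10; python3 -m inch '[[0.2,0,0,10,0],[0.2,0,0,20,0],[0.2,0,0,24,0],[0.2,0,0,24,0]]'; python3 -m inch '[[0.2,0,0,3,0],[0.2,0,0,3,0]]'; python3 -m inch '[[0.2,0,0,3,0],[0.2,0,0,3,0]]'; python3 -m inch '[[0.2,0,0,2,0],[0.2,0,0,2,0]]'
```

```text
clock: 11.65
ee_pos: [0.5354, 0.0202, 0.1401]
orientation: [-0.004, -0.706, 0.709, 0.006]
force: [1.0, 0.7, -2.0]
gripper_width: 0.0355
clock: 12.05
ee_pos: [0.5344, 0.0195, 0.1151]
orientation: [-0.005, -0.705, 0.709, 0.007]
force: [0.1, -0.7, -0.3]
gripper_width: 0.0356
clock: 12.25
ee_pos: [0.5341, 0.0188, 0.1118]
orientation: [-0.005, -0.705, 0.709, 0.007]
force: [-0.2, 0.2, -1.1]
gripper_width: 0.0359
clock: 12.45
ee_pos: [0.5339, 0.0185, 0.1085]
orientation: [-0.005, -0.705, 0.709, 0.007]
force: [-0.5, -1.0, -1.0]
gripper_width: 0.0358
clock: 12.65
ee_pos: [0.5348, 0.0188, 0.1076]
orientation: [-0.005, -0.705, 0.709, 0.006]
force: [-1.9, 1.7, 5.5]
gripper_width: 0.0354
```

```bash
python3 -m inch '[[0.2,6,0,-0.5,0],[0.2,12,0,-1,0],[0.2,18,0,-1,0],[0.2,24,0,-1,0]]' 5; python3 -m inch '[[0.2,6,0,0,0],[0.2,12,0,0,0],[0.2,18,0,0.5,0],[0.2,25,0,1,0]]'
python3 - <<'E'
from h import *
im,c=shot("scene")
o=proj(c,[.533,-.03,.06]).astype(int);print(o);cv2.imwrite("pics/7.png",cv2.resize(im[o[1]-60:o[1]+60,o[0]-80:o[0]+80],None,fx=5,fy=5,interpolation=cv2.INTER_CUBIC)[:,:,::-1])
E
```

```text
clock: 13.05
ee_pos: [0.5352, -0.0055, 0.1094]
orientation: [-0.004, -0.705, 0.709, 0.006]
force: [-1.7, 0.6, 6.2]
gripper_width: 0.0359
clock: 13.45
ee_pos: [0.5351, -0.0311, 0.1083]
orientation: [-0.004, -0.705, 0.709, 0.006]
force: [-1.0, -0.1, -0.1]
gripper_width: 0.0358
[260 186]
```

View pics/7.png

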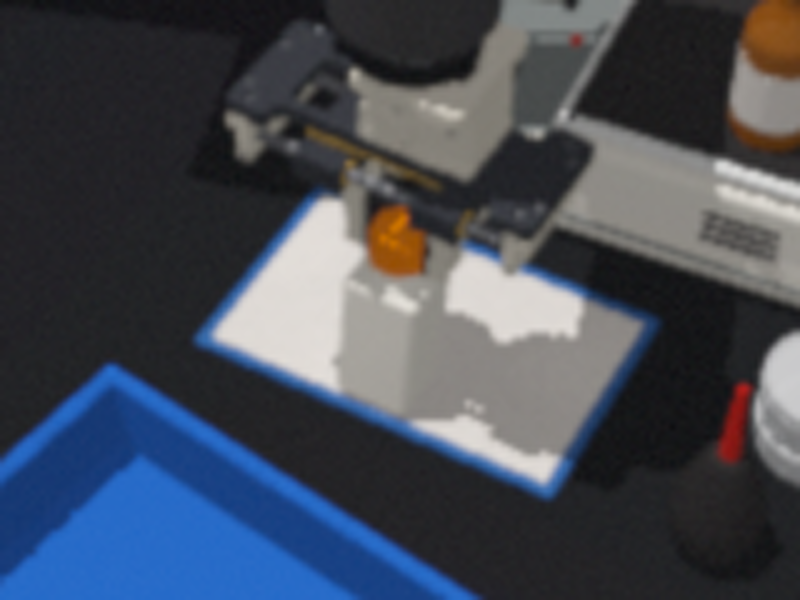

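Bottle now stands upright on the pad (crop body (390,340), cap (397,240)). I'll release so it settles, then regrip the cap firmly.

```bash
python3 -m inch '[[0.7,0,0,0,0],[0.7,0,0,0,0],[0.7,0,0,0,0],[0.7,0,0,0,0],[0.7,0,0,0,0]]'
python3 - <<'E'
from h import *
for n in("scene","side"):
  im,c=shot(n); print(n,[(x,onz(c,x[1],.12).round(3)) for x in blobs(im,(3,180,100),(16,255,255),25)])
E
python3 -m inch '[[0.2,0,0,0,0],[0.2,0,0,0,0],[0.2,0,0,0,0],[0.2,0,0,0,0],[0.2,0,0,0,0]]' 25;python3 -m inch '[[0.2,0,0,0,0],[0.2,0,0,0,0]]'; python3 -m inch '[[0.2,0,0,-5,0],[0.2,0,0,-20,0],[0.2,0,0,-20,0]]'
python3 - <<'E'
from h import *
s=state();print(s["force"],s["gripper_width"])
im,c=shot("scene")
o=proj(c,[.533,-.03,.08]).astype(int);print(o);cv2.imwrite("pics/8.png",cv2.resize(im[o[1]-60:o[1]+60,o[0]-80:o[0]+80],None,fx=5,fy=5,interpolation=cv2.INTER_CUBIC)[:,:,::-1])
E
```

```text
clock: 14.0
ee_pos: [0.5349, -0.0316, 0.1082]
orientation: [-0.004, -0.705, 0.709, 0.006]
force: [0.1, -0.1, -0.3]
gripper_width: 0.0605
scene [(([351, 85, 15, 14, 149], [357.4, 91.6]), array([0.631, 0.488, 0.12 ])), (([329, 125, 17, 15, 176], [336.5, 132.2]), array([0.653, 0.25 , 0.12 ])), (([251, 169, 12, 13, 102], [257.1, 175.8]), array([ 0.53 , -0.045,  0.12 ]))]
side [(([148, 58, 18, 11, 64], [157.8, 61.2]), array([ 1.073, -0.862,  0.12 ])), (([332, 171, 6, 7, 30], [334.6, 174.1]), array([ 0.282, -0.154,  0.12 ])), (([256, 187, 12, 11, 98], [261.2, 191.7]), array([ 0.532, -0.043,  0.12 ])), (([200, 224, 17, 13, 159], [208.5, 230.8]), array([0.682, 0.139, 0.12 ])), (([193, 291, 20, 17, 219], [203.2, 299.8]), array([0.662, 0.374, 0.12 ]))]
clock: 14.6
ee_pos: [0.5347, -0.0316, 0.1081]
orientation: [-0.004, -0.705, 0.709, 0.006]
force: [-1.0, -0.0, 0.7]
gripper_width: 0.0352
clock: 14.8
ee_pos: [0.5346, -0.0317, 0.1081]
orientation: [-0.004, -0.705, 0.709, 0.006]
force: [-0.3, -0.2, 0.1]
gripper_width: 0.0349
clock: 15.1
ee_pos: [0.5363, -0.0315, 0.1299]
orientation: [-0.003, -0.705, 0.709, 0.005]
force: [0.6, 0.5, -1.4]
gripper_width: 0.0346
[ 0.5753536   0.51975002 -1.42762546] 0.0346059634013392
[260 182]
```

View pics/8.png

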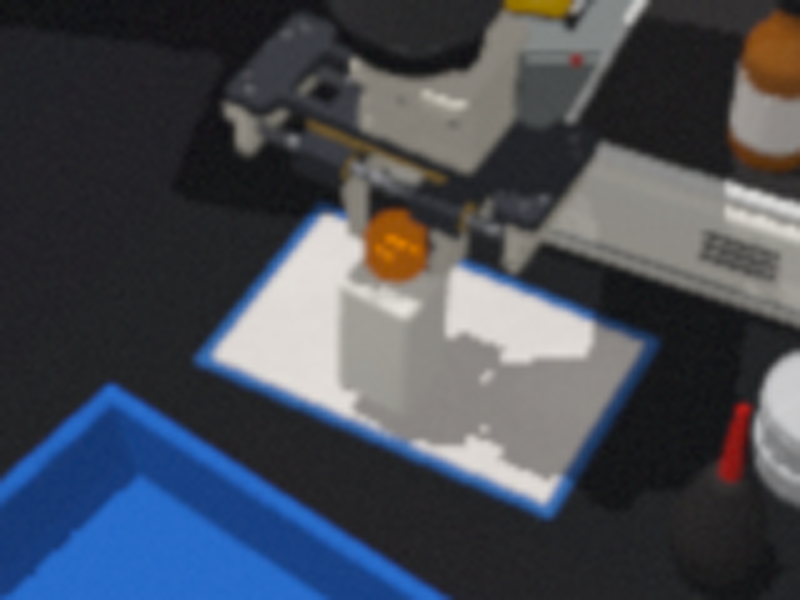

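Bottle is upright and held, but the cap (crop (397,245), y≈-0.044) is ~11 mm off the pads' centre. Put it back, recentre, regrip.

```bash
python3 -m inch '[[0.2,0,0,8,0],[0.2,0,0,16,0],[0.2,0,0,20,0],[0.2,0,0,21.5,0],[0.2,0,0,21.5,0]]';python3 -m inch '[[0.65,0,0,0,0],[0.65,0,0,0,0],[0.65,0,0,0,0],[0.65,0,0,0,0]]';  python3 -m inch '[[0.65,6,0,0,0],[0.65,12,1,0,0],[0.65,12,1,0,0]]'
python3 - <<'E'
from h import *
P=[]
for n in("scene","side"):
  im,c=shot(n); b=[x[1] for x in blobs(im,(3,180,100),(16,255,255),25) if 245<x[1][0]<270 and 165<x[1][1]<200];print(b);P+=[c,b[0]]
print(tri(*P),state()["ee_pos"])
E
python3 -m inch '[[0.2,0,0,0,0],[0.2,0,0,0,0],[0.2,0,0,0,0],[0.2,0,0,0,0],[0.2,0,0,0,0]]' 25;python3 -m inch '[[0.2,0,0,0,0],[0.2,0,0,0,0]]'
```

```text
clock: 15.65
ee_pos: [0.5351, -0.0317, 0.108]
orientation: [-0.004, -0.705, 0.709, 0.005]
force: [-5.4, 0.4, 14.0]
gripper_width: 0.0354
clock: 16.05
ee_pos: [0.535, -0.0317, 0.1076]
orientation: [-0.004, -0.705, 0.709, 0.005]
force: [0.0, -0.0, 0.4]
gripper_width: 0.0558
clock: 16.35
ee_pos: [0.5337, -0.0445, 0.1075]
orientation: [-0.004, -0.705, 0.709, 0.006]
force: [-0.6, 0.3, -0.0]
gripper_width: 0.0569
[[257.3, 176.6]]
[[261.2, 191.7]]
(array([ 0.5318247 , -0.04534659,  0.11799257]), np.float64(0.0010268854751018105)) [ 0.53388358 -0.04413542  0.10758246]
clock: 16.95
ee_pos: [0.5338, -0.0441, 0.1076]
orientation: [-0.004, -0.705, 0.709, 0.006]
force: [-1.0, -0.5, 0.1]
gripper_width: 0.0354
clock: 17.15
ee_pos: [0.5338, -0.044, 0.1076]
orientation: [-0.004, -0.705, 0.709, 0.006]
force: [-0.1, 0.3, 0.6]
gripper_width: 0.0357
```

```bash
python3 -m inch '[[0.2,0,0,-8,0],[0.2,0,0,-30,0],[0.2,0,0,-65,0],[0.2,0,0,-100,0],[0.2,0,0,-140,0]]'; python3 -m inch '[[0.2,-20,10,-5,0],[0.2,-55,20,-5,0],[0.2,-95,30,-5,0],[0.2,-135,40,-5,0],[0.2,-170,50,-5,0]]'
python3 - <<'E'
from h import *
s=state();print(s["force"],s["gripper_width"],s["joint_pos"].round(2),totool([.485,.302,.245]))
E
```

```text
clock: 17.65
ee_pos: [0.5351, -0.0444, 0.2488]
orientation: [-0.005, -0.705, 0.709, 0.006]
force: [1.3, -0.2, -1.2]
gripper_width: 0.0353
clock: 18.15
ee_pos: [0.4855, 0.1275, 0.2555]
orientation: [-0.004, -0.705, 0.709, 0.006]
force: [0.6, -0.4, -1.9]
gripper_width: 0.0354
[ 0.63457759 -0.35307673 -1.90199019] 0.035432758056565795 [ 0.64  0.06 -0.3  -0.01 -1.22 -0.64] [-174.48531093    1.39747181   10.9306138 ]
```

```bash
python3 -m inch '[[0.2,-30,0,3,0],[0.2,-70,0,6,0],[0.2,-110,0,8,0],[0.2,-145,0,10,0],[0.2,-174,0,10,0]]'; python3 -m inch '[[0.2,0,0,0,0]]'
python3 - <<'E'
from h import *
P=[]
for n in("scene","side"):
  im,c=shot(n); P.append((c,[x for x in blobs(im,(3,180,100),(16,255,255),25)])); print(P[-1][1])
s=state();print(s["ee_pos"],totool([.645,.302,.245]))
cv2.imwrite("pics/9.png",cv2.resize(im[150:370,130:400],None,fx=2.7,fy=2.7,interpolation=cv2.INTER_CUBIC)[:,:,::-1])
E
```

```text
clock: 18.65
ee_pos: [0.4859, 0.3033, 0.246]
orientation: [-0.004, -0.705, 0.709, 0.006]
force: [0.0, -0.6, -2.1]
gripper_width: 0.0353
clock: 18.75
ee_pos: [0.4857, 0.3062, 0.2457]
orientation: [-0.005, -0.706, 0.708, 0.006]
force: [-0.0, -0.6, -1.0]
gripper_width: 0.0351
[([295, 64, 11, 12, 106], [300.0, 69.5]), ([351, 85, 15, 14, 150], [357.3, 91.7]), ([329, 125, 17, 15, 172], [336.5, 132.2])]
[([148, 58, 18, 11, 64], [157.8, 61.2]), ([200, 224, 17, 13, 160], [208.4, 230.6]), ([266, 247, 15, 14, 184], [273.1, 253.2]), ([193, 291, 20, 17, 219], [203.3, 299.8])]
[0.48556288 0.30379601 0.24582541] [   1.14554469 -159.43680028   -1.64226134]
```

View pics/9.png

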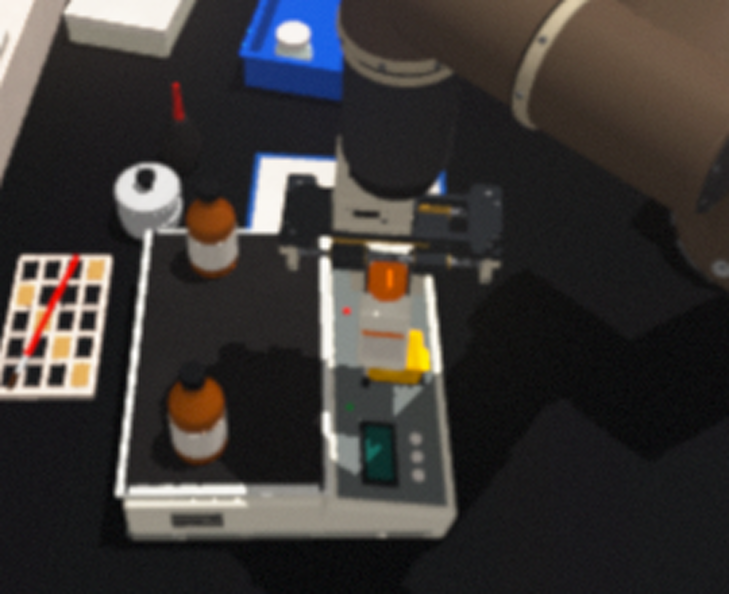

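Bottle hangs vertical over the deck (crop cap (387,280)); the ambers (212,240), (197,420) have not moved. Sliding it into the gap and lowering.

```bash
python3 -m inch '[[0.2,1,-30,-1,0],[0.2,1,-65,-1,0],[0.2,1,-100,-1,0],[0.2,1,-135,-1,0],[0.2,1,-159,-1,0]]'; python3 -m inch '[[0.2,0,0,8,0],[0.2,0,0,20,0],[0.2,0,0,26,0],[0.2,0,0,28,0]]'; python3 -m inch '[[0.2,0,0,2,0],[0.2,0,0,4,0]]';python3 - <<'E'
from h import *
s=state();print(s["ee_pos"],s["force"])
E
```

```text
clock: 19.35
ee_pos: [0.6465, 0.3004, 0.2443]
orientation: [-0.005, -0.705, 0.709, 0.006]
force: [-0.5, -0.4, -1.4]
gripper_width: 0.0354
clock: 19.75
ee_pos: [0.6447, 0.2999, 0.2154]
orientation: [-0.006, -0.705, 0.709, 0.006]
force: [0.5, -0.5, -0.7]
gripper_width: 0.035
clock: 19.95
ee_pos: [0.6442, 0.3002, 0.2119]
orientation: [-0.006, -0.705, 0.709, 0.006]
force: [-0.1, 0.4, -1.7]
gripper_width: 0.0361
[0.64423832 0.30024794 0.21193561] [-0.06333836  0.41197495 -1.69008512]
```

```bash
python3 -m inch '[[0.2,0,0,1,0],[0.2,0,0,2,0]]'; python3 -m inch '[[0.2,0,0,1,0],[0.2,0,0,1,0]]';python3 -m inch '[[0.2,0,0,0.7,0],[0.2,0,0,0.7,0]]'
```

```text
clock: 20.15
ee_pos: [0.6441, 0.3005, 0.2104]
orientation: [-0.005, -0.706, 0.709, 0.006]
force: [-0.4, 0.7, -1.0]
gripper_width: 0.0355
clock: 20.35
ee_pos: [0.6441, 0.3006, 0.2094]
orientation: [-0.005, -0.706, 0.709, 0.006]
force: [-0.2, 0.0, -1.7]
gripper_width: 0.0356
clock: 20.55
ee_pos: [0.6442, 0.3006, 0.2088]
orientation: [-0.005, -0.706, 0.709, 0.006]
force: [-0.0, -0.1, -1.4]
gripper_width: 0.0353
```

```bash
python3 -m inch '[[0.2,0,0,0.7,0],[0.2,0,0,0.7,0]]'; python3 -m inch '[[0.2,0,0,0.7,0],[0.2,0,0,0.7,0]]'
```

```text
clock: 20.75
ee_pos: [0.6443, 0.3006, 0.2087]
orientation: [-0.005, -0.706, 0.709, 0.006]
force: [-1.6, -0.4, 2.2]
gripper_width: 0.0351
clock: 20.95
ee_pos: [0.6443, 0.3006, 0.2086]
orientation: [-0.005, -0.706, 0.709, 0.006]
force: [-2.7, -0.1, 4.4]
gripper_width: 0.0355
```

```bash
python3 -m inch '[[0.65,0,0,0,0],[0.65,0,0,0,0],[0.65,0,0,0,0],[0.65,0,0,0,0]]';python3 -m inch '[[0.65,0,0,-10,0],[0.65,0,0,-30,0],[0.65,0,0,-60,0],[0.65,0,0,-90,0],[0.65,0,0,-90,0]]'
python3 - <<'E'
from h import *
P={}
for n in("scene","side"):
  im,c=shot(n); P[n]=(c,blobs(im,(3,180,100),(16,255,255),25),blobs(im,(22,150,120),(32,255,255),60)); print(n,P[n][1:])
s=state();print(s["ee_pos"],s["joint_pos"].round(2))
print(totool([.47,.27,.3]))
E
```

```text
clock: 21.35
ee_pos: [0.6443, 0.3006, 0.2082]
orientation: [-0.005, -0.706, 0.709, 0.006]
force: [-0.6, 0.3, -0.2]
gripper_width: 0.0564
clock: 21.85
ee_pos: [0.6477, 0.301, 0.3046]
orientation: [-0.001, -0.706, 0.708, 0.004]
force: [0.3, 0.4, -0.4]
gripper_width: 0.057
scene ([([338, 85, 28, 18, 281], [351.4, 93.6]), ([329, 125, 17, 15, 169], [336.7, 132.3])], [([278, 109, 21, 16, 253], [287.9, 116.1])])
side ([([148, 58, 18, 11, 64], [157.9, 61.4]), ([332, 171, 6, 7, 30], [334.6, 174.1]), ([200, 226, 17, 11, 151], [208.4, 231.0]), ([205, 248, 15, 16, 186], [212.4, 255.5]), ([194, 291, 19, 17, 219], [203.3, 299.8])], [([266, 271, 23, 18, 306], [277.1, 279.0])])
[0.64597104 0.30067954 0.2998025 ] [ 0.7   0.4   0.24 -0.01 -1.42 -0.7 ]
[ 31.41753978 175.82952575   1.99873433]
```

```bash
python3 -m inch '[[0.8,8,45,0,0],[0.8,16,90,0,0.14],[0.8,24,135,0,0.28],[0.8,31,176,0,0.42],[0.8,31,176,0,0.56]]';python3 -m inch '[[0.8,0,0,0,0.14],[0.8,0,0,0,0.28],[0.8,0,0,0,0.42],[0.8,0,0,0,0.56],[0.8,0,0,0,0.7]]'; python3 -m inch '[[0.8,0,0,20,0.12],[0.8,0,0,40,0.24],[0.8,0,0,40,0.24],[0.8,0,0,40,0.24]]'
python3 - <<'E'
from h import *
im,c=shot("wrist"); cv2.imwrite("pics/10.png",cv2.resize(im,(800,600),interpolation=cv2.INTER_CUBIC)[:,:,::-1])
s=state();print(s["ee_pos"],s["joint_pos"].round(2),R.from_quat(s["orientation"],scalar_first=True).as_matrix().round(3));print(blobs(im,(20,150,100),(32,255,255),100))
E
```

```text
clock: 22.45
ee_pos: [0.4658, 0.269, 0.3026]
orientation: [-0.005, -0.48, 0.877, 0.005]
force: [-0.1, 0.4, 0.3]
gripper_width: 0.07
clock: 22.95
ee_pos: [0.4654, 0.2687, 0.3019]
orientation: [-0.007, -0.148, 0.989, 0.003]
force: [-0.7, -0.7, 0.6]
gripper_width: 0.07
clock: 23.35
ee_pos: [0.4647, 0.2685, 0.2618]
orientation: [-0.008, -0.03, 1.0, 0.001]
force: [0.4, -0.1, -0.1]
gripper_width: 0.0701
[0.46512398 0.26887853 0.26251334] [ 0.88  0.12 -0.22 -0.01 -1.24 -2.39] [[-0.998 -0.06  -0.014]
 [-0.06   0.998  0.003]
 [ 0.014  0.004 -1.   ]]
[([246, 157, 41, 51, 210], [269.9, 175.3])]
```

View pics/10.png

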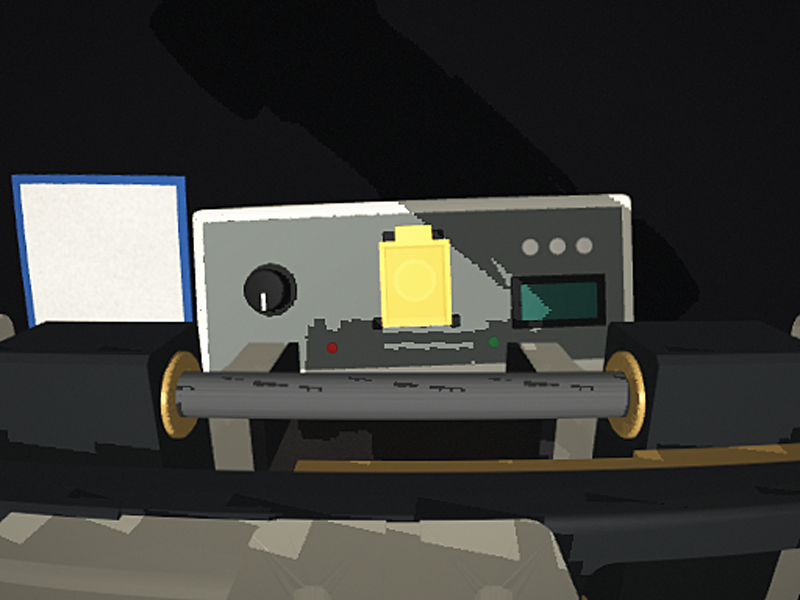

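Wrist picture: guard's top face has corners (379,246), (451,240), (383,327), (452,323); hinge at the bottom (rear), tab at the top (front), button visible at (414,281).

Run:
```python
from h import *
im=np.load("/tmp/wrist.npy"); c=cam("wrist");k=1.5625
h=cv2.cvtColor(im,cv2.COLOR_RGB2HSV);m=cv2.inRange(h,np.array((20,90,100)),np.array((34,255,255)));m[:120]=0;m[225:]=0;m[:,:230]=0;m[:,310:]=0
for r in range(142,214,6):
  x=np.where(m[r])[0]; print(r,x.min() if len(x) else None,x.max() if len(x) else None,end="; ")
print()
for z in(.095,.105,.115):
  F=[onz(c,np.array(u)/k,z) for u in((379,246),(452,240))];B=[onz(c,np.array(u)/k,z+.011) for u in((383,327),(453,322))]
  print(z,F,B,np.linalg.norm(F[0]-F[1]),np.linalg.norm(B[0]-B[1]),np.linalg.norm(F[0]-B[0]),np.linalg.norm(F[1]-B[1]), "tool F,B mid",totool((F[0]+F[1])/2),totool((B[0]+B[1])/2))
# shaker yaw from front edge
a,b=[onz(c,np.array(u)/k,.06) for u in((195,215),(628,197))];print("front edge yaw",np.arctan2(-(b-a)[0],(b-a)[1]),a,b)
c1=cam("scene");c2=cam("side");print("yellow tri",tri(c1,(287.9,116.1),c2,(277.1,279)))
```

```text
142 None None; 148 252 275; 154 247 287; 160 243 287; 166 243 287; 172 243 287; 178 243 288; 184 243 288; 190 244 288; 196 244 288; 202 244 288; 208 245 269; 
0.095 [array([0.44646157, 0.25295952, 0.095     ]), array([0.43955244, 0.30070793, 0.095     ])] [array([0.4985523 , 0.25870808, 0.106     ]), array([0.49235095, 0.3046887 , 0.106     ])] 0.04824569333483706 0.046396913929500204 0.05354895363813423 0.054078919323321366 tool F,B mid [ 19.25791995   8.59761267 167.83438209] [-33.22537564  10.35240691 156.10715562]
0.105 [array([0.44511201, 0.25330261, 0.105     ]), array([0.43841486, 0.29958605, 0.105     ])] [array([0.49550159, 0.25888062, 0.116     ]), array([0.48949715, 0.30340123, 0.116     ])] 0.04676546789534335 0.044923690937661694 0.05187700760615687 0.0523923268827374 tool F,B mid [ 20.66216487   8.32346244 157.8518452 ] [-30.10560196  10.0129619  146.14832001]
0.115 [array([0.44376245, 0.25364569, 0.115     ]), array([0.43727727, 0.29846417, 0.115     ])] [array([0.49245087, 0.25905316, 0.126     ]), array([0.48664334, 0.30211376, 0.126     ])] 0.045285242455849625 0.043450467945823225 0.050207603245413755 0.05070826364842781 tool F,B mid [ 22.06640979   8.0493122  147.86930831] [-26.98582828   9.67351688 136.18948441]
front edge yaw 0.10298021859953607 [0.43602201 0.11611237 0.06      ] [0.4034732  0.43106291 0.06      ]
yellow tri (array([0.46718777, 0.27321699, 0.09144955]), np.float64(0.0014022699770328592))
```

```bash
python3 - <<'E'
from h import *
print(totool([.462,.278,.077]))
E
python3 -m inch '[[0.82,2,10,40,-0.05],[0.82,2,10,80,-0.05],[0.82,2,10,120,-0.05],[0.82,2,10,150,-0.05],[0.82,2,10,160,-0.05]]' 5; python3 -m inch '[[0.82,0,0,0,0]]';python3 - <<'E'
from h import *
s=state();print(totool([.462,.278,.077]),s["force"],s["gripper_width"],R.from_quat(s["orientation"],scalar_first=True).as_matrix().round(3))
E
```

```text
[-2.03730126e-02  8.55084588e+00  1.85566818e+02]
clock: 23.9
ee_pos: [0.4594, 0.2784, 0.1006]
orientation: [-0.008, -0.056, 0.998, 0.001]
force: [-0.6, 0.1, -0.3]
gripper_width: 0.0717
clock: 24.0
ee_pos: [0.4596, 0.2784, 0.1005]
orientation: [-0.008, -0.057, 0.998, 0.0]
force: [0.4, 1.1, 1.1]
gripper_width: 0.0719
[-2.71241394 -0.75057322 23.46268735] [0.40060892 1.09586147 1.11092135] 0.07189110286105042 [[-0.993 -0.113 -0.017]
 [-0.113  0.994 -0.   ]
 [ 0.017  0.002 -1.   ]]
```

```bash
python3 -m inch '[[0.82,-2,-0.5,10,0],[0.82,-2.5,-0.5,18,0],[0.82,-2.5,-0.5,23,0],[0.82,-2.5,-0.5,23,0]]' 5; python3 -m inch '[[0.3,0,0,0,0],[0.3,0,0,0,0],[0.3,0,0,0,0],[0.3,0,0,0,0],[0.3,0,0,0,0]]'; python3 -m inch '[[0.3,0,0,0,0],[0.3,0,0,0,0]]'
```

```text
clock: 24.4
ee_pos: [0.4616, 0.2781, 0.0771]
orientation: [-0.009, -0.057, 0.998, 0.0]
force: [0.6, -0.1, 0.6]
gripper_width: 0.0721
clock: 24.9
ee_pos: [0.4618, 0.2771, 0.0774]
orientation: [-0.009, -0.057, 0.998, -0.001]
force: [1.4, -4.0, 1.1]
gripper_width: 0.0459
clock: 25.1
ee_pos: [0.4617, 0.277, 0.0774]
orientation: [-0.009, -0.057, 0.998, -0.001]
force: [0.8, -1.2, 0.4]
gripper_width: 0.0459
```

```bash
python3 -m inch '[[0.3,-2,0,-5.5,0],[0.3,-5.5,0,-11,0],[0.3,-9.5,0,-16,0],[0.3,-14.2,0,-20.2,0]]'; python3 -m inch '[[0.3,-5.5,0,-3.3,0],[0.3,-11.2,0,-5.9,0],[0.3,-17.5,0,-7.5,0],[0.3,-24.3,0,-8.1,0]]'; python3 -m inch '[[0.3,-5.5,0,1,0],[0.3,-10.4,0,1.4,0],[0.3,-14,0,2.5,0],[0.3,-18,0,4,0],[0.3,-18,0,4,0]]';python3 - <<'E'
from h import *
im,c=shot("side");s=state();print(s["ee_pos"],s["force"],s["gripper_width"],blobs(im,(22,150,120),(32,255,255),40))
o=proj(c,[.49,.28,.12]).astype(int);print(o);cv2.imwrite("pics/11.png",cv2.resize(im[o[1]-50:o[1]+50,o[0]-65:o[0]+65],None,fx=6,fy=6,interpolation=cv2.INTER_CUBIC)[:,:,::-1])
E
```

```text
clock: 25.5
ee_pos: [0.4763, 0.2784, 0.0978]
orientation: [-0.009, -0.057, 0.998, -0.001]
force: [-2.1, -1.9, -0.6]
gripper_width: 0.0464
clock: 25.9
ee_pos: [0.5011, 0.2809, 0.1055]
orientation: [-0.009, -0.057, 0.998, -0.001]
force: [-1.9, -3.4, -2.2]
gripper_width: 0.0461
clock: 26.4
ee_pos: [0.5196, 0.2827, 0.101]
orientation: [-0.009, -0.057, 0.998, -0.001]
force: [2.3, -4.1, -1.8]
gripper_width: 0.0463
[0.51939837 0.28273161 0.10096335] [ 0.91427918 -4.83166215 -0.95179945] 0.04614451852389912 []
[269 274]
```

View pics/11.png

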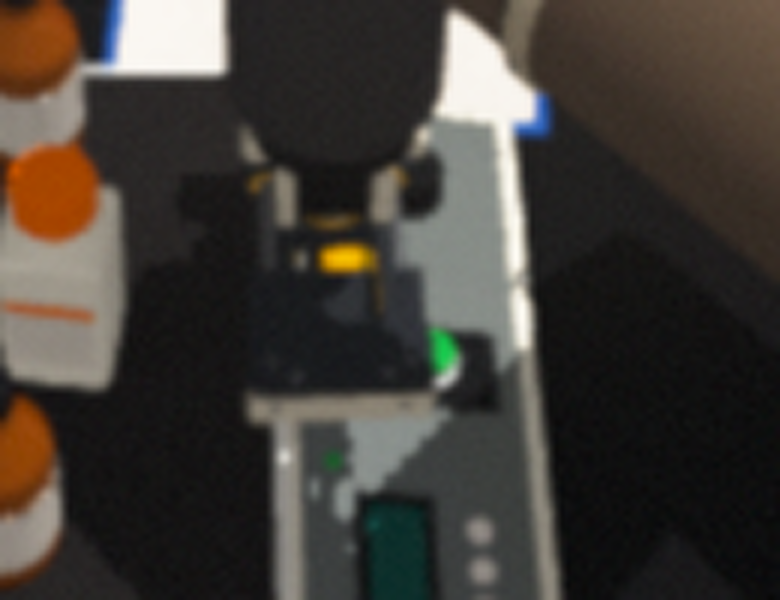

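The guard is up in the grip (yellow at crop (347,258)), the green button exposed (440,355), and the sample bottle stands at left. Release and rise.

```bash
python3 -m inch '[[0.75,0,0,0,0],[0.75,0,0,0,0],[0.75,0,0,0,0]]'; python3 -m inch '[[0.75,0,0,-15,0],[0.75,0,0,-40,0],[0.75,0,0,-80,0],[0.75,0,0,-100,0],[0.75,20,0,-110,0]]'; python3 -m inch '[[0,30,0,0,0],[0,50,0,0,0],[0,50,0,0,0],[0,50,0,0,0],[0,50,0,0,0]]' 20
python3 - <<'E'
from h import *
P={}
for n in("scene","side"):
  im,c=shot(n);P[n]=c,im;print(n,"Y",blobs(im,(22,150,100),(32,255,255),20),"G",blobs(im,(50,150,80),(80,255,255),8))
imw,cw=shot("wrist");print("wrist G",blobs(imw,(50,120,80),(80,255,255),40),"Y",blobs(imw,(20,120,80),(34,255,255),60));print(state()["ee_pos"])
o=proj(P["side"][0],[.49,.28,.1]).astype(int);a=P["side"][1][o[1]-40:o[1]+40,o[0]-53:o[0]+53]
cv2.imwrite("pics/12.png",np.hstack([cv2.resize(a,(398,300)),cv2.resize(imw,(400,300))])[:,:,::-1])
E
```

```text
clock: 26.75
ee_pos: [0.5196, 0.2835, 0.1014]
orientation: [-0.008, -0.057, 0.998, -0.001]
force: [0.5, 0.4, -0.3]
gripper_width: 0.063
clock: 27.25
ee_pos: [0.5036, 0.2829, 0.2142]
orientation: [-0.006, -0.057, 0.998, 0.001]
force: [-1.4, -0.3, -0.3]
gripper_width: 0.0661
clock: 27.75
ee_pos: [0.4544, 0.2776, 0.215]
orientation: [-0.006, -0.057, 0.998, 0.001]
force: [0.6, 0.8, 0.3]
gripper_width: 0.0312
scene Y [([294, 104, 16, 23, 226], [301.3, 114.6])] G [([286, 117, 5, 3, 15], [288.0, 118.0])]
side Y [([152, 55, 14, 8, 29], [158.9, 57.1]), ([254, 265, 12, 15, 169], [259.4, 271.9])] G [([150, 63, 10, 4, 13], [155.2, 63.8]), ([272, 279, 8, 7, 45], [275.6, 281.9])]
wrist G [([244, 187, 24, 24, 444], [255.7, 198.3])] Y [([195, 235, 5, 32, 76], [196.8, 252.2]), ([231, 268, 52, 20, 906], [257.2, 277.7])]
[0.45439537 0.27726138 0.21455687]
```

View pics/12.png

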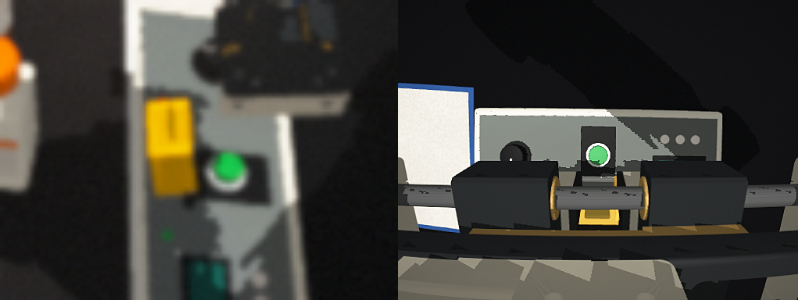

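The guard stands open on its own (left half, (170,145)) with the button clear (230,168); in the wrist view the button is at (598,155) of the composite.

Run:
```python
from h import *
cw=cam("wrist");P=onz(cw,(255.7,198.3),.086);print(P,tri(cw,(255.7,198.3),cam("side"),(275.6,281.9)),totool(P),state()["gripper_width"])
```

```text
[0.46814133 0.27730462 0.086     ] (array([0.46964962, 0.27721444, 0.08208883]), np.float64(0.0009904985140287157)) [-15.35690878  -1.72409845 128.36282288] 0.019622844353864553
```

```bash
python3 -m inch '[[0,-6,-1,30,0],[0,-11,-1.5,65,0],[0,-11,-1.5,95,0],[0,-11,-1.5,112,0],[0,-11,-1.5,118,0]]'; python3 -m inch '[[0,0,0,3,0],[0,0,0,6,0],[0,0,0,6,0]]';python3 -m inch '[[0,0,0,3,0],[0,0,0,3,0]]'
```

```text
clock: 28.4
ee_pos: [0.4633, 0.276, 0.094]
orientation: [-0.008, -0.056, 0.998, -0.001]
force: [-0.5, 0.2, 0.3]
gripper_width: 0.0005
clock: 28.7
ee_pos: [0.4636, 0.2762, 0.0884]
orientation: [-0.008, -0.056, 0.998, -0.001]
force: [0.8, 0.3, 0.5]
gripper_width: 0.0007
clock: 28.9
ee_pos: [0.4637, 0.2764, 0.0857]
orientation: [-0.008, -0.056, 0.998, -0.0]
force: [0.5, -0.1, -0.3]
gripper_width: 0.0007
```

```bash
python3 -m inch '[[0,0,0,1.5,0],[0,0,0,3,0]]';python3 -m inch '[[0,0,0,1.5,0],[0,0,0,1.5,0]]';python3 -m inch '[[0,0,0,1.5,0],[0,0,0,1.5,0]]';python3 -m inch '[[0,0,0,1.5,0],[0,0,0,1.5,0]]'
```

```text
clock: 29.1
ee_pos: [0.4639, 0.2767, 0.0832]
orientation: [-0.007, -0.056, 0.998, -0.0]
force: [0.3, -0.7, 1.9]
gripper_width: 0.0008
clock: 29.3
ee_pos: [0.4642, 0.2768, 0.0818]
orientation: [-0.007, -0.056, 0.998, -0.0]
force: [-0.0, -0.4, 1.8]
gripper_width: 0.0003
clock: 29.5
ee_pos: [0.4644, 0.2768, 0.0804]
orientation: [-0.007, -0.057, 0.998, 0.0]
force: [0.9, -0.7, 3.6]
gripper_width: 0.0008
clock: 29.7
ee_pos: [0.4647, 0.2769, 0.079]
orientation: [-0.006, -0.057, 0.998, 0.0]
force: [1.2, -1.3, 3.8]
gripper_width: 0.0007
```

```bash
python3 -m inch '[[0,0,0,1,0],[0,0,0,1,0]]';python3 -m inch '[[0,0,0,1,0],[0,0,0,1,0]]';python3 -m inch '[[0,0,0,0.7,0],[0,0,0,0.7,0]]'
```

```text
clock: 29.9
ee_pos: [0.4649, 0.2769, 0.0781]
orientation: [-0.006, -0.057, 0.998, 0.0]
force: [2.1, -2.0, 5.2]
gripper_width: 0.0005
clock: 30.1
ee_pos: [0.4651, 0.2769, 0.0776]
orientation: [-0.006, -0.057, 0.998, 0.0]
force: [-0.6, -4.2, 9.7]
gripper_width: -0.0
clock: 30.3
ee_pos: [0.4651, 0.2769, 0.0776]
orientation: [-0.006, -0.057, 0.998, 0.0]
force: [-0.1, -2.0, 11.2]
gripper_width: 0.0004
```

Hard stop reached (11 N, no further travel). Retreat and check.

```bash
python3 -m inch '[[0,0,0,-10,0],[0,2,0,-40,0],[0,10,0,-80,0],[0,30,0,-120,0],[0,60,0,-140,0]]'; python3 -m inch '[[0,40,0,0,0],[0,80,0,0,0],[0,80,0,0,0],[0,80,0,0,0]]'
python3 - <<'E'
from h import *
Q={}
for n in("scene","side"):
  im,c=shot(n);O=blobs(im,(3,180,100),(16,255,255),25);Q[n]=c
  print(n,"Y",blobs(im,(22,150,100),(32,255,255),20),"G",blobs(im,(50,150,80),(80,255,255),8),"O",O)
# expected cap-centre pixels for a bottle standing at the release pose, vs seen
print([proj(Q[n],[.6443,.3006,.222]).round(1) for n in Q],[proj(Q[n],[.6443,.3006,.15]).round(1) for n in Q])
s=state();print(s["clock"],s["ee_pos"],s["force"])
E
```

```text
clock: 30.8
ee_pos: [0.4077, 0.271, 0.2212]
orientation: [-0.005, -0.057, 0.998, 0.001]
force: [0.2, 0.5, 0.2]
gripper_width: 0.0001
clock: 31.2
ee_pos: [0.3273, 0.2621, 0.2225]
orientation: [-0.005, -0.058, 0.998, 0.002]
force: [-0.1, 1.3, -0.3]
gripper_width: 0.0004
scene Y [([293, 104, 16, 23, 230], [300.9, 114.7])] G [([286, 117, 5, 4, 18], [288.0, 118.3])] O [([338, 85, 28, 18, 220], [352.9, 93.5]), ([329, 125, 17, 15, 168], [336.6, 132.3])]
side Y [([152, 55, 14, 8, 30], [158.6, 57.0]), ([254, 265, 12, 18, 175], [259.4, 272.4])] G [([152, 63, 8, 4, 10], [155.9, 63.9]), ([273, 280, 6, 6, 33], [275.4, 282.4])] O [([148, 58, 18, 11, 65], [157.8, 61.3]), ([200, 224, 17, 13, 157], [208.5, 230.7]), ([205, 248, 16, 16, 121], [212.3, 256.3]), ([193, 291, 20, 17, 214], [203.3, 299.7])]
[array([345.4,  97. ]), array([211.7, 255.1])] [array([341.7, 115.3]), array([213. , 270.8])]
31.3 [0.32834381 0.26224057 0.22210371] [ 0.35193192  0.38868468 -0.42083149]
```

```bash
python3 -c "
from plant import job
print(job.sign_off())"
```

```text
the job is handed in; nothing more can be done
None
```

The job is done and handed in at about 31 s of robot time; the hand-in gives no verdict.

I lifted the bottle out of the bin, laid it on the pad and let go. I then regripped it by the cap, tipped it upright on the pad and regripped it. It went onto the platform between the two amber bottles. I opened the guard by its sides and released it, then pressed the button until it stopped moving, at about 11 N.

**Last checks:**
- **Bottle:** its cap is within about 1 px of where I released it in the side camera. In the scene camera its cap merges with amber2's, so only the side view confirms it.
- **Amber bottles:** both are within about 1 px of their positions before I placed the bottle.
- **Guard:** it has stayed where it came to rest when I let go. I did not measure its angle.
- **Button:** the green cap is back within about 1 px of its place before the press. Its travel was not measured directly.
- **Not rechecked at the end:** the jar, sieves and blower. Their last pictures showed nothing unusual.

**What did not go to plan:**
- **First tip-up:** the bottle's base did not pivot on the pad. The bottle hung tilted by about 20°, off the pad edge. I carried it back and righted it by dragging its base edge with a light grip.
- **First cap grip:** it was about 11 mm off centre, so I set the bottle down and regripped it.

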